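# Close up the light source's inner cover and hold it for the screws

## Robot

A 6-joint arm with a two-finger parallel gripper is mounted at the origin on the work surface. World frame = base frame: x ahead of the robot, y to its left, z up, the work surface at z = 0. Lengths are in m, angles in rad, forces in N, time in s.
With the tool pointing down it reaches from about 0.25 to 0.725 m from the base axis. Payload 4 kg.
Tool frame: the origin (TCP) lies between the finger pads; the fingertips stand 17 mm ahead of it and the grasp point (between the pads) lies 2 mm behind it; z points along the fingers, y is the line along which they close (so a half turn about z gives the same grasp; the last joint's range is limited). The gripper opens to 85 mm and grips with 20 to 120 N. Pads are 22 mm wide; open, the fingers measure 114 mm over their backs; the gripper's body (76 mm by 85 mm) begins 54 mm behind the grasp point. The pads swing forward as they close: fully open they stand 13 mm farther back than shut.
Start: joints at [1.273, 0.241, 0.005, 1.335, 0, 1.571], TCP at [0.147, 0.478, 0.218] pointing down, gripper open.
Joint ranges: [-2.72, 2.72], [-1.05, 1.87], [-1.09, 1.28], [-1.99, 2.15], [-1.42, 1.44], [-3.14, 3.14]. Speed limits (rad/s): [2.79, 2.79, 3.14, 3.14, 3.14, 3.14].

## Interface

Orientations are given as a rotation vector (axis times angle).
In Python, from workcell import arm gives the robot as it stands.
- The arm moves only by the tool send_rows, never from a script. Its arguments are lists of equal length, an entry for each row: "linear": the shift along the world's x, y, z in cm, a list of three; "spin": the turn about the world's z in rad. In form: {"linear": [[tx, ty, tz], ...], "spin": [spin, ...]}. A call has 1 to 5 rows; each row shifts and turns the commanded pose from where the row before left it; what a row does not reach is not made up. A row lasts 1/8 s, in which the tool goes at most 62.5 mm and 10.7 degrees, less where a joint would pass 70% of its speed; a pose out of reach is approached as far as the arm can. A call is refused whole if a number of a shift passes 6.25 or a number of a turn 0.188, either way. A call with a gripper value outside its range is refused whole. "fingers" is the opening, from 0 (shut) to 1 (fully open), set as the call begins (left out, the last holds). The fingers move at their own pace and stop on an object; "newtons" is the grip in N (left out, the last holds). Time passes only in rows, so rows that do not move let the fingers close. It gives the time, the measured TCP pose, the force, the opening and the grip force at its end, in the units of the state.
- arm.get_obs(): the state, without advancing time (a new reading comes with each control period).
- arm.snapshot(name): name is "side" or "top" or "wrist"; returns the picture (480x640x3 uint8, blue, green, red); there is no depth.
- arm.calibration(name): a dict with "fx", "fy", "cx", "cy" (pixels), "world_to_cam" (4x4, takes a point from world to camera coordinates). Camera axes: x right, y down, z forward; pixel columns grow to the right and rows downward; lengths in m; the calibration is good to about 2 mm. A picture is of the moment at which its call begins: read the wrist's pose just before it. calibration takes no time and is no camera call; for the wrist camera it gives the pose at the moment of the call.
- arm.sign_off(): hands the job in; it is judged then, once.
Trained networks look in the newest picture that a camera, given by its name, has taken for a name from the list of things; names that differ only in an ending like _2 or _b are one class to them, and where a whole thing is asked for, a point or a joint stands for the part that bears it (a point fixed in the world has none). Each returns a list of dicts, best first, with "confidence" (0 to 1); they miss things now and then, are a little off and sometimes report something else, mostly with a low value. They report only what shows in the picture. A call takes as long as a camera call.
- arm.find_in(camera, label): "rect" ([left, top, right, bottom] in pixels, round what is visible of it).
- arm.trace(camera, label): "region" (480x640 bool, what is visible of it) and "rect" ([left, top, right, bottom] in pixels, round what is visible of it).
- arm.pinpoint(camera, label): "location" ([column, row] in pixels: a listed point, or the origin of a listed thing).
The state is a dict: "time_s": time; "q": joint angles; "joint_vel": joint speeds; "joint_torque": joint torques, N m; "eef_pos": TCP position; "orientation": TCP orientation; "contact_force": force on the tool from outside, world axes, zero at the start; "torque": the same for the moment, N m; "width": opening from 0.0 (shut) to 1.0 (fully open); "finger_force": force on a finger pad.
Only numpy, scipy, OpenCV 4.12 (cv2) and the standard library are available. Lean on these libraries where they do the work, as an engineer would, in place of code of your own. Each camera call takes 0.05 s, during which the arm holds its last target. There are 200 camera calls.

## Task

Swing the service door on top of the white light source open, past upright, so that it stays open by itself. Inside, turn the orange quarter-turn fastener clockwise until its slot lines up with the two green marks, and only then press the aluminium cover panel down flush onto its frame. Finish while still holding the panel pressed down with the gripper, the slot still in line and the door still open, and leave the other things on the unit and the bench where they are.

Things in the scene. Friction and masses are not known exactly. Their poses are not given: they have to be found in the camera images.
- unit: the light source: white steel case, 320 x 300 x 118 mm (x, y, z), immovable. Origin under its centre on the bench; x to its rear (away from the front plate with the round socket), y to its left, z up. Its top has a recess under the service door, 200 x 200 mm, centred at unit x = -20 mm, y = 0; the recess floor (the frame) is 80 mm and the rim around it 118 mm above the bench
- door (a joint): service door, a grey-blue sheet 214 x 214 x 6 mm over the recess, hinged along its left (unit +y) edge parallel to unit x: opening angle in rad, 0 shut and flat, 1.57 upright, stop at 2.0 leaning out to the left. Starts shut or up to 0.12 ajar. Stiff hinge (0.5 N m), stays where it is left; lifting it by the handle takes about 5 N
- door_handle (a point): middle of the door's dark round bar handle, 12 mm thick, 110 mm long, parallel to unit x. Bar axis 42 mm off the door's outer face, 195 mm from the hinge along the door, 49 mm outward of the hinge axis, 17 mm in from the free edge; 167 mm above the bench when shut. Moves with the door. Pads that keep pointing down can hold it through the whole swing: the bar turns between them
- door_hinge (a point): middle of the door's hinge axis: unit x = -20 mm, y = 105 mm, z = 118 mm
- fastener (a joint): quarter-turn fastener's angle in rad, growing clockwise seen from above. At 0 its wing and slot lie along unit x; at 1.571 along unit y, in line with the two green marks. Starts between 0.1 and 0.7; no stop or click at the marks, it can be turned past them (stop at 1.95). Friction (0.05 N m) holds it where it is left
- fastener_grip (a point): centre of the fastener's orange wing, on its vertical turning axis at unit x = 5 mm, y = 0, 105 mm above the bench with the panel up. Wing 40 mm long, 12 thick, 20 high, black slot line along its top; its top is 8 mm above this point, the panel's upper face 15 mm below. It stands on a steel disc 34 mm across, 3 mm thick, and goes up and down with the panel
- panel: the aluminium cover panel inside the recess, 170 x 170 x 4 mm, level, centred in the recess. Origin at the centre of its underside. It slides straight up and down only and carries the fastener; green marks lie 25 to 43 mm either side of the fastener's axis along unit y
- panel_travel (a joint): how far the panel has been pushed down, in m: about 0 when up on its springy gasket (6 mm above the frame), 0.006 flush on the frame. The gasket springs it back up when let go: it starts to give at about 3 N and is flush at about 11 N
- press_spot (a point): centre of the blue disc, 38 mm across, on the panel's upper face at unit x = -68 mm, y = 0, a good place to press with closed fingertips (the panel may be pressed anywhere). 90 mm above the bench with the panel up, 84 mm when flush
- lens_cap: black lens cap, 38 mm across, 14 mm high, loose on the rear strip of the case's top; leave it alone. Origin under its centre
- coupler: brass coupler, 28 mm across, 30 mm high, standing loose on the rear strip of the case's top; leave it alone. Origin under its centre
- screwdriver: screwdriver with a blue handle, 200 mm long, 26 mm thick, on the bench; leave it alone. Origin at its middle, x to the tip
- screw_tray: steel tray 120 x 90 x 30 mm on the bench; leave it alone. Origin under its centre
- cleaner: white bottle, 60 mm across, 150 mm high, on the bench; leave it alone. Origin under its centre
- mug: blue mug, 80 mm across, 90 mm high, on the bench; leave it alone. Origin under its centre
- lamp_module: spare lamp module, aluminium block 70 x 60 x 40 mm with a white 44 mm round top, 75 mm high in all, on the bench; leave it alone. Origin under its centre

How it is judged:
By the outcome, as a careful person would: the job done as asked, in the order asked, and still so for the second after the job is handed in, while the arm keeps its last pose, push and grip.
It also fails if it takes over 64 s, if anything falls off the work surface, if the arm or the gripper's body presses on something with over 40 N, if the wrist force passes 120 N, or if a joint passes its speed limit or range.

## Working session

There is one attempt and no reset: what is moved stays moved. The work goes in short steps, Python scripts to look and compute and a tool call to move; the robot and the scene stay as the last step left them, time stands still between calls to the robot, and variables do not carry over. Pictures are saved under pics/ and viewed, at most 11 in all, crops included, and the job is handed in when it is done.

Besides the shell and the picture viewer there is one more tool, called after ">>>" as name(argument=value, ...) on one line, values as JSON. send_rows: Moves the arm, as the interface text tells. Its arguments: {"type":"object","properties":{"linear":{"type":"array","items":{"type":"array","items":{"type":"number"}}},"spin":{"type":"array","items":{"type":"number"}},"fingers":{"type":"number"},"newtons":{"type":"number"}},"required":["linear","spin"]}

```bash
mkdir -p pics; cat > h.py <<'E'
import numpy as np, cv2
from workcell import arm
def ray(cam,px):
    c=arm.calibration(cam); T=np.linalg.inv(np.array(c["world_to_cam"]))
    d=np.array([(px[0]-c["cx"])/c["fx"],(px[1]-c["cy"])/c["fy"],1.])
    return T[:3,3],T[:3,:3]@d
def onz(cam,px,z):
    o,d=ray(cam,px); return o+d*(z-o[2])/d[2]
def proj(cam,p):
    c=arm.calibration(cam); q=np.array(c["world_to_cam"])@np.append(p,1)
    return np.array([c["fx"]*q[0]/q[2]+c["cx"],c["fy"]*q[1]/q[2]+c["cy"]])
E
python3 - <<'E'
from h import *
for c in("top","side"):
    cv2.imwrite(f"pics/{c}0.png",arm.snapshot(c))
    for l in("unit","door_handle","door_hinge","lens_cap","coupler"):
        for r in arm.pinpoint(c,l)[:2]: print(c,l,r)
z={"unit":0,"door_handle":.167,"door_hinge":.118}
for l in z:
    r=arm.pinpoint("top",l)
    if r: print(l,onz("top",r[0]["location"],z[l]))
o=arm.get_obs(); print(o["time_s"],o["eef_pos"],o["orientation"],o["width"])
E
```

```text
top unit {'location': [286.7, 224.7], 'confidence': 0.82}
top door_handle {'location': [318.0, 221.9], 'confidence': 0.64}
top door_handle {'location': [471.7, 243.2], 'confidence': 0.41}
top door_hinge {'location': [242.5, 213.4], 'confidence': 0.72}
top lens_cap {'location': [313.4, 168.2], 'confidence': 0.55}
top lens_cap {'location': [290.0, 224.3], 'confidence': 0.27}
top coupler {'location': [276.5, 163.5], 'confidence': 0.45}
side door_handle {'location': [302.7, 210.8], 'confidence': 0.83}
side door_hinge {'location': [267.1, 277.5], 'confidence': 0.81}
side lens_cap {'location': [249.4, 232.2], 'confidence': 0.68}
side coupler {'location': [225.4, 247.8], 'confidence': 0.76}
unit [0.58714943 0.05640053 0.        ]
door_handle [ 0.54180442 -0.02255935  0.167     ]
door_hinge [0.59807648 0.15516896 0.118     ]
0.75 [0.14669048 0.47799333 0.21813056] [-4.66072067e-01 -3.10681108e+00 -5.22956201e-05] 0.9966404771141152
```

View pics/top0.png

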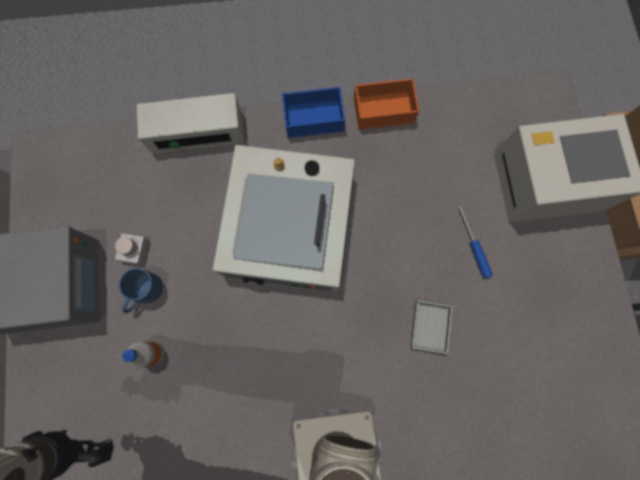

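View pics/side0.png

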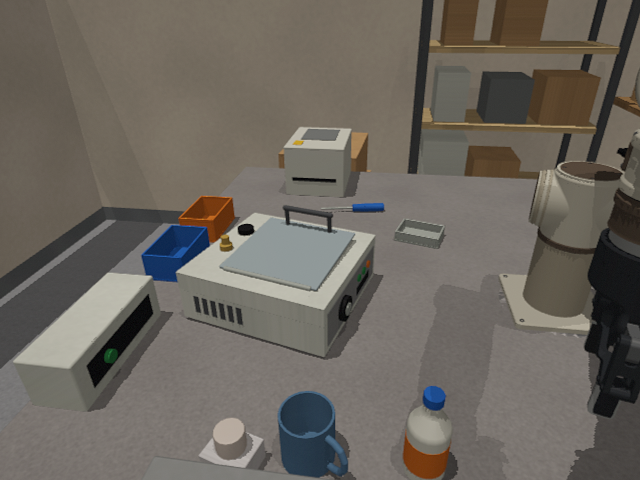

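Top view: the unit's rim corners are at about (236,147), (354,158), (338,286) and (215,272). The door is shut or nearly so, with the handle bar from (324,197) to (318,248). The loose parts are at the rear, at (279,163) and (312,168).

```bash
cat >> h.py <<'E'
def tri(p1,p2,c1="top",c2="side"):
    (o1,d1),(o2,d2)=ray(c1,p1),ray(c2,p2)
    A=np.stack([d1,-d2],1); s=np.linalg.lstsq(A,o2-o1,rcond=None)[0]
    a,b=o1+s[0]*d1,o2+s[1]*d2
    return (a+b)/2,np.linalg.norm(a-b)
E
python3 - <<'E'
from h import *
P=[onz("top",p,.118) for p in((236,147),(354,158),(338,286),(215,272))]
print(np.round(P,4)); rl,rr,fr,fl=[p[:2] for p in P]
for v in(rl-fl,rr-fr): print("yaw x",np.arctan2(v[1],v[0]),np.linalg.norm(v))
for v in(rl-rr,fl-fr): print("yaw y",np.arctan2(-v[0],v[1]),np.linalg.norm(v))
print("centre",np.mean(P,0))
arm.snapshot("top");arm.snapshot("side")
for l in("door_handle","door_hinge","coupler","lens_cap"):
    a=arm.pinpoint("top",l);b=arm.pinpoint("side",l)
    if a and b: print(l,tri(a[0]["location"],b[0]["location"]))
m=arm.trace("top","door_hinge")
for lab in("door","door_handle"):
    m=arm.trace("top",lab)
    if m:
        r=m[0]["region"].astype(np.uint8); print(lab,m[0]["confidence"],cv2.minAreaRect(cv2.findNonZero(r)))
        q=cv2.boxPoints(cv2.minAreaRect(cv2.findNonZero(r))); Q=np.array([onz("top",p,.124)[:2] for p in q]); print(Q,Q.mean(0))
        for i in range(4): v=Q[(i+1)%4]-Q[i]; print(np.arctan2(v[1],v[0]),np.linalg.norm(v))
E
```

```text
[[ 0.7723  0.1563  0.118 ]
 [ 0.7064 -0.1334  0.118 ]
 [ 0.3948 -0.0515  0.118 ]
 [ 0.4632  0.2321  0.118 ]]
yaw x -0.24068968178960287 0.31820612086652905
yaw x -0.25700436373233837 0.3221416069336946
yaw y -0.2236024517087395 0.2970297459654648
yaw y -0.2366361281765404 0.2917333766860449
centre [0.58418778 0.05089591 0.118     ]
door_handle (array([ 0.54550875, -0.02085314,  0.17961868]), np.float64(0.012347036142395355))
door_hinge (array([0.59423915, 0.15711002, 0.11700625]), np.float64(0.0019007231103688655))
coupler (array([0.67554863, 0.05274795, 0.05827192]), np.float64(0.09461673631334747))
lens_cap (array([ 0.69073969, -0.02930114,  0.11731332]), np.float64(0.003226339005702945))
door 0.9 ((282.85589599609375, 220.58079528808594), (91.58944702148438, 88.28535461425781), 7.594643592834473)
[[ 0.48995599  0.18944998]
 [ 0.70464625  0.14288656]
 [ 0.64579692 -0.0750984 ]
 [ 0.43500847 -0.01971352]] [0.56885191 0.05938116]
-0.2135786248173852 0.21968171822031174
-1.8344798959520654 0.22578902710139956
2.8846495401470627 0.21794323983736621
1.313899675469248 0.21626049817663198
door_handle 0.92 ((282.4154357910156, 220.17694091796875), (91.16552734375, 87.81658935546875), 7.125016689300537)
[[ 0.49038163  0.18915504]
 [ 0.7043792   0.14455883]
 [ 0.64767176 -0.07289884]
 [ 0.43739109 -0.01950596]] [0.56995592 0.06032727]
-0.20545532156035745 0.21859502510453419
-1.8258898107245989 0.22472999951060094
2.892935070384356 0.21695336657809808
1.322098627013629 0.21528448341361867
```

>>> send_rows(linear=[[2.6, -3.3, 1.6], [2.6, -3.3, 1.6], [2.6, -3.3, 1.6], [2.6, -3.3, 1.6], [2.6, -3.3, 1.6]], spin=[0.012, 0.012, 0.012, 0.012, 0.012])

```text
time_s: 2.02
eef_pos: [0.2774, 0.3119, 0.2988]
orientation: [0.372, 3.119, 0.001]
contact_force: [0.2, 0.5, 1.1]
width: 0.997
finger_force: 0.0
```

>>> send_rows(linear=[[2.6, -3.3, 0], [2.6, -3.3, 0], [2.6, -3.3, 0], [2.6, -3.3, 0], [2.6, -3.3, 0]], spin=[0, 0, 0, 0, 0])

```text
time_s: 2.65
eef_pos: [0.4075, 0.1468, 0.2983]
orientation: [0.373, 3.119, 0.001]
contact_force: [0.6, 0.4, -0.0]
width: 1.0
finger_force: 0.0
```

>>> send_rows(linear=[[2.6, -3.3, 0], [2.6, -3.3, 0], [2.6, -3.3, 0], [0, 0, 0], [0, 0, 0]], spin=[0, 0, 0, 0, 0])

```text
time_s: 3.28
eef_pos: [0.4844, 0.0491, 0.2979]
orientation: [-0.373, -3.119, -0.0]
contact_force: [-0.6, -0.3, -1.0]
width: 0.999
finger_force: 0.0
```

```bash
python3 - <<'E'
from h import *
o=arm.get_obs(); print(o["time_s"],o["eef_pos"],o["orientation"],o["q"])
im=arm.snapshot("wrist"); cv2.imwrite("pics/w1.png",im)
c=arm.calibration("wrist"); print(np.linalg.inv(np.array(c["world_to_cam"]))[:3,3])
w={l:arm.pinpoint("wrist",l)[:2] for l in("door_handle","door_hinge")}; print(w)
arm.snapshot("side")
s=arm.pinpoint("side","door_handle"); print(s)
if w["door_handle"]: print(tri(w["door_handle"][0]["location"],s[0]["location"],"wrist","side"),onz("wrist",w["door_handle"][0]["location"],.175))
E
```

```text
3.275 [0.48438067 0.04908987 0.29794469] [-3.73269330e-01 -3.11853715e+00 -3.21753771e-04] [1.00757788e-01 1.95402872e-01 1.53079172e-01 1.52920471e+00
 3.73560164e-04 3.39011629e-01]
[0.40657554 0.06950198 0.45531818]
{'door_handle': [{'location': [243.8, 320.0], 'confidence': 0.83}], 'door_hinge': [{'location': [469.6, 286.6], 'confidence': 0.68}]}
[{'location': [304.2, 212.5], 'confidence': 0.69}]
(array([ 0.5507118 , -0.02341001,  0.17676283]), np.float64(0.004838753271794437)) [ 0.54889528 -0.02353774  0.175     ]
```

View pics/w1.png

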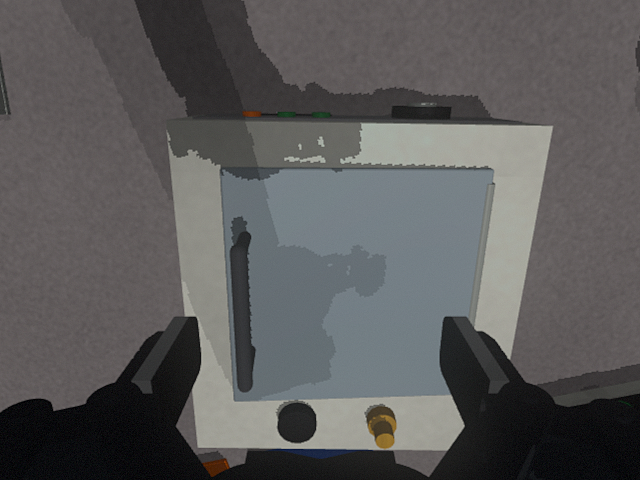

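The wrist view shows the handle bar running from about (239,240) to (245,388), and the front rim corners at (167,120) and (552,126). The pads are parallel to the bar.

```bash
python3 - <<'E'
from h import *
a,b=onz("wrist",(240,242),.175),onz("wrist",(245,385),.175); v=b-a; print(a,b,np.hypot(*v[:2]),np.arctan2(v[1],v[0]),(a+b)/2)
fr,fl=onz("wrist",(167,120),.118),onz("wrist",(552,126),.118); v=fl-fr; print(fr,fl,np.hypot(*v[:2]),np.arctan2(-v[0],v[1]))
yaw=np.arctan2(-v[0],v[1]); R=np.array([[np.cos(yaw),-np.sin(yaw)],[np.sin(yaw),np.cos(yaw)]])
c=(fr+fl)[:2]/2+R@[.16,0]; print("centre",c,"hinge",c+R@[-.02,.105],"handle0",c+R@[-.02,-.09])
w=[(469.6,286.6)]; print(onz("wrist",w[0],.118))
E
```

```text
[ 0.48843328 -0.00807937  0.175     ] [ 0.60540641 -0.03960906  0.175     ] 0.1211479883061315 -0.26328902042019586 [ 0.54691984 -0.02384421  0.175     ]
[ 0.39567294 -0.04966989  0.118     ] [0.47019542 0.24079578 0.118     ] 0.2998731527766398 -0.25114515777187474
centre [0.58791474 0.05580081] hinge [0.59463607 0.16247707] handle0 [ 0.54617597 -0.02640548]
[0.59256604 0.16120138 0.118     ]
```

>>> send_rows(linear=[[3.1, -3.6, 0], [3.1, -3.7, 0], [0, 0, -4.0], [0, 0, -4.0], [0, 0, -2.0]], spin=[-0.01, 0, 0, 0, 0])

```text
time_s: 4.15
eef_pos: [0.5452, -0.0234, 0.1957]
orientation: [-0.387, -3.114, 0.0]
contact_force: [0.2, -0.2, 0.8]
width: 0.997
finger_force: 0.0
```

```bash
python3 - <<'E'
from h import *
o=arm.get_obs(); print(o["time_s"],o["eef_pos"],o["contact_force"])
arm.snapshot("side");s=arm.pinpoint("side","door_handle"); print(s[:1])
im=arm.snapshot("wrist"); cv2.imwrite("pics/w2.png",im)
E
```

```text
4.15 [ 0.54523411 -0.02344182  0.1956869 ] [ 0.23983724 -0.23385796  0.84780273]
[{'location': [303.1, 213.8], 'confidence': 0.68}]
```

View pics/w2.png

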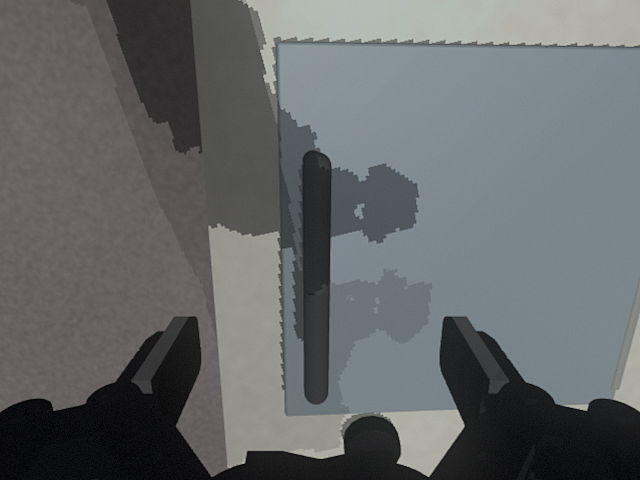

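The bar, at column 316, is centred between the pads (middle at about 321) and parallel to them. I'll go down and close.

>>> send_rows(linear=[[0, 0, -2.2], [0, 0, 0]], spin=[0, 0])

```text
time_s: 4.55
eef_pos: [0.5463, -0.0236, 0.1763]
orientation: [-0.387, -3.117, 0.0]
contact_force: [0.3, -0.6, -0.1]
width: 1.001
finger_force: 0.0
```

>>> send_rows(linear=[[0, 0, 0], [0, 0, 0], [0, 0, 0], [0, 0, 0], [0, 0, 0]], spin=[0, 0, 0, 0, 0], fingers=0, newtons=40)

```text
time_s: 5.18
eef_pos: [0.5467, -0.024, 0.1761]
orientation: [-0.388, -3.117, -0.0]
contact_force: [0.2, -0.4, -0.1]
width: 0.003
finger_force: 0.0
```

>>> send_rows(linear=[[0, 0, 0], [0, 0, 0], [0, 0, 0]], spin=[0, 0, 0])

```text
time_s: 5.55
eef_pos: [0.5467, -0.024, 0.1761]
orientation: [-0.388, -3.117, -0.0]
contact_force: [0.1, 0.7, -0.3]
width: 0.001
finger_force: 0.0
```

```bash
python3 - <<'E'
from h import *
im=arm.snapshot("wrist"); im2=arm.snapshot("side")
cv2.imwrite("pics/w3.png",np.hstack([im[100:480,160:480],cv2.resize(im2[150:340,200:400],None,fx=2,fy=2)]))
E
```

```text
(no output)
```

View pics/w3.png

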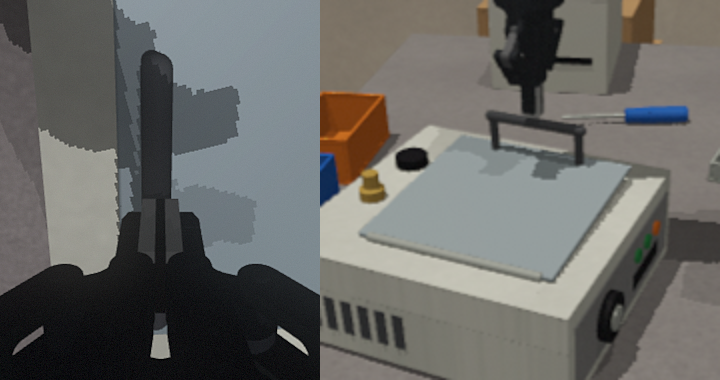

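```bash
python3 - <<'E'
from h import *
o=arm.get_obs();p=np.array(o["eef_pos"]);print(p)
for z in(0,-.017): print(proj("side",p+[0,0,z]),proj("wrist",p+[0,0,z]))
R=lambda y:np.array([[np.cos(y),-np.sin(y)],[np.sin(y),np.cos(y)]])
for z in(.155,.161,.167,.175):
  for x in(-.075,-.02,.035):
    q=np.array([.587,.0555])+R(-.25)@[x,-.09]; print(z,x,q,proj("side",[*q,z]),proj("wrist",[*q,z]))
E
```

```text
[ 0.54669133 -0.02401075  0.17607485]
[307.00470085 213.2985409 ] [316.8437291  299.83037509]
[307.21607145 220.2011164 ] [317.10084042 282.62972796]
0.155 -0.075 [ 0.49206521 -0.01314682] [330.78230942 225.47106521] [310.11000653 158.07535418]
0.155 -0.02 [ 0.5453554  -0.02675404] [308.07650973 221.33607344] [310.7056692  277.69872538]
0.155 0.035 [ 0.59864558 -0.04036126] [286.21779857 217.35534639] [311.20356594 377.68834903]
0.161 -0.075 [ 0.49206521 -0.01314682] [330.77789713 223.02736999] [309.78508849 160.12043474]
0.161 -0.02 [ 0.5453554  -0.02675404] [308.00516869 218.92676158] [310.42865779 283.16658144]
0.161 0.035 [ 0.59864558 -0.04036126] [286.08448622 214.97957821] [310.96367851 385.45896338]
0.167 -0.075 [ 0.49206521 -0.01314682] [330.7734582  220.56892563] [309.4378204  162.30618974]
0.167 -0.02 [ 0.5453554  -0.02675404] [307.9334053  216.50318616] [310.13440125 288.97483485]
0.167 0.035 [ 0.59864558 -0.04036126] [285.95039945 212.59000894] [310.71015229 393.67137529]
0.175 -0.075 [ 0.49206521 -0.01314682] [330.7674978 217.267825 ] [308.93585214 165.4656497 ]
0.175 -0.02 [ 0.5453554  -0.02675404] [307.83705728 213.24934471] [309.71232953 297.30599869]
0.175 0.035 [ 0.59864558 -0.04036126] [285.77040072 209.38223956] [310.34881189 405.37618575]
```

```bash
python3 - <<'E'
from h import *
a=arm.snapshot("side")[180:250,265:345];b=arm.snapshot("wrist")[200:440,240:400]
cv2.imwrite("pics/z4.png",np.hstack([cv2.resize(a,(480,420),interpolation=2),cv2.resize(b,(280,420))]))
E
```

```text
(no output)
```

View pics/z4.png

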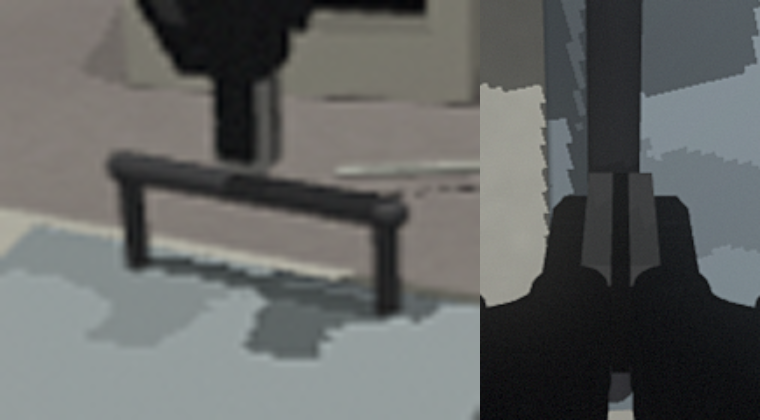

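The side zoom shows the closed fingertips just above the bar: tip bottom at row 207, bar axis at about row 211, so roughly 1 cm. The tips are really higher than the reported TCP implies, so I'll open, go about 2.7 cm lower and close again.

>>> send_rows(linear=[[0, 0, 0], [0, 0, 0], [0, 0, 0], [0, 0, 0], [0, 0, -0.7]], spin=[0, 0, 0, 0, 0], fingers=1)

```text
time_s: 6.38
eef_pos: [0.5472, -0.024, 0.1694]
orientation: [0.388, 3.116, 0.0]
contact_force: [-0.5, -0.4, 1.0]
width: 0.997
finger_force: 0.0
```

>>> send_rows(linear=[[0, 0, -1.0], [0, 0, -0.9], [0, 0, 0]], spin=[0, 0, 0])

```text
time_s: 6.75
eef_pos: [0.5457, -0.024, 0.1487]
orientation: [-0.388, -3.115, 0.0]
contact_force: [-0.0, -1.5, 0.0]
width: 0.998
finger_force: 0.0
```

>>> send_rows(linear=[[0, 0, 0], [0, 0, 0], [0, 0, 0], [0, 0, 0], [0, 0, 0]], spin=[0, 0, 0, 0, 0], fingers=0, newtons=40)

```text
time_s: 7.38
eef_pos: [0.5464, -0.0256, 0.1503]
orientation: [0.39, 3.117, -0.005]
contact_force: [-1.1, -5.0, 2.6]
width: 0.121
finger_force: 38.9
```

```bash
python3 - <<'E'
import numpy as np
a=np.linspace(.30,2.05,21);u=-20.1*np.cos(a);z=20.1*np.sin(a)
for i,(d,e) in enumerate(zip(np.diff(u),np.diff(z))): print(i,[round(d*.247,2),round(d*.969,2),round(e,2)])
E
```

```text
0 [np.float64(0.15), np.float64(0.57), np.float64(1.66)]
1 [np.float64(0.18), np.float64(0.71), np.float64(1.6)]
2 [np.float64(0.22), np.float64(0.84), np.float64(1.53)]
3 [np.float64(0.25), np.float64(0.97), np.float64(1.44)]
4 [np.float64(0.28), np.float64(1.09), np.float64(1.35)]
5 [np.float64(0.31), np.float64(1.2), np.float64(1.25)]
6 [np.float64(0.33), np.float64(1.3), np.float64(1.14)]
7 [np.float64(0.35), np.float64(1.39), np.float64(1.01)]
8 [np.float64(0.38), np.float64(1.47), np.float64(0.88)]
9 [np.float64(0.39), np.float64(1.54), np.float64(0.75)]
10 [np.float64(0.41), np.float64(1.6), np.float64(0.61)]
11 [np.float64(0.42), np.float64(1.64), np.float64(0.46)]
12 [np.float64(0.43), np.float64(1.68), np.float64(0.31)]
13 [np.float64(0.43), np.float64(1.7), np.float64(0.16)]
14 [np.float64(0.43), np.float64(1.7), np.float64(0.0)]
15 [np.float64(0.43), np.float64(1.7), np.float64(-0.15)]
16 [np.float64(0.43), np.float64(1.68), np.float64(-0.3)]
17 [np.float64(0.42), np.float64(1.65), np.float64(-0.45)]
18 [np.float64(0.41), np.float64(1.6), np.float64(-0.6)]
19 [np.float64(0.39), np.float64(1.54), np.float64(-0.74)]
```

>>> send_rows(linear=[[0.15, 0.57, 1.66], [0.18, 0.71, 1.6], [0.22, 0.84, 1.53], [0.25, 0.97, 1.44], [0, 0, 0]], spin=[0, 0, 0, 0, 0])

```text
time_s: 8.0
eef_pos: [0.5546, 0.0057, 0.2137]
orientation: [0.389, 3.116, -0.005]
contact_force: [-2.7, -5.3, 4.5]
width: 0.125
finger_force: 39.8
```

>>> send_rows(linear=[[0.28, 1.09, 1.35], [0.31, 1.2, 1.25], [0.33, 1.3, 1.14], [0.35, 1.39, 1.01], [0.38, 1.47, 0.88]], spin=[0, 0, 0, 0, 0])

```text
time_s: 8.62
eef_pos: [0.5707, 0.0681, 0.2704]
orientation: [0.392, 3.116, -0.01]
contact_force: [-4.7, -11.0, 10.3]
width: 0.123
finger_force: 39.3
```

>>> send_rows(linear=[[0.39, 1.54, 0.75], [0.41, 1.6, 0.61], [0.42, 1.64, 0.46], [0.43, 1.68, 0.31], [0, 0, 0]], spin=[0, 0, 0, 0, 0])

```text
time_s: 9.25
eef_pos: [0.5887, 0.137, 0.2926]
orientation: [0.386, 3.113, 0.003]
contact_force: [-0.4, -1.4, 8.2]
width: 0.12
finger_force: 41.3
```

>>> send_rows(linear=[[0.43, 1.7, 0.16], [0.43, 1.7, 0.0], [0.43, 1.7, -0.15], [0.43, 1.68, -0.3], [0, 0, 0]], spin=[0, 0, 0, 0, 0])

```text
time_s: 9.88
eef_pos: [0.6065, 0.2063, 0.2877]
orientation: [0.385, 3.114, 0.005]
contact_force: [1.8, 1.2, 5.0]
width: 0.121
finger_force: 41.3
```

>>> send_rows(linear=[[0.42, 1.65, -0.45], [0.41, 1.6, -0.6], [0.39, 1.54, -0.74], [0, 0, 0], [0, 0, 0]], spin=[0, 0, 0, 0, 0])

```text
time_s: 10.5
eef_pos: [0.6185, 0.2543, 0.2677]
orientation: [0.386, 3.117, 0.004]
contact_force: [6.1, 2.1, 0.3]
width: 0.117
finger_force: 41.5
```

```bash
python3 - <<'E'
from h import *
o=arm.get_obs(); print(o["time_s"],o["eef_pos"],o["contact_force"])
cv2.imwrite("pics/s5.png",np.hstack([arm.snapshot("side")[100:400,150:450],arm.snapshot("top")[120:420,150:450]]))
E
```

```text
10.5 [0.61847574 0.25431823 0.26767713] [6.10619536 2.07591428 0.27000271]
```

View pics/s5.png

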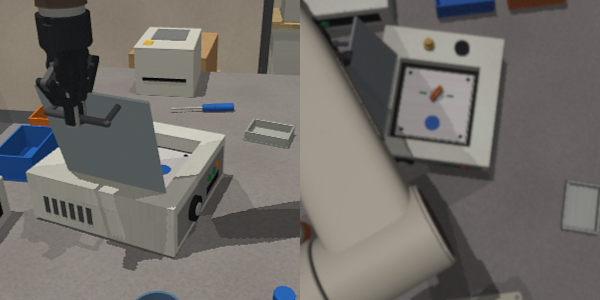

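The door is open and leaning out past upright, and the recess, orange wing, green marks and blue disc are visible. I'll release with a part opening and go up.

>>> send_rows(linear=[[0, 0, 0], [0, 0, 0], [0, 0, 0], [0, 0, 1.5], [0, 0, 2.5]], spin=[0, 0, 0, 0, 0], fingers=0.36)

```text
time_s: 11.22
eef_pos: [0.6162, 0.2516, 0.3083]
orientation: [-0.388, -3.114, 0.002]
contact_force: [0.7, 0.2, 0.9]
width: 0.363
finger_force: 0.0
```

>>> send_rows(linear=[[0, 0, 4.0], [-0.5, -1.5, 3.5], [-0.8, -4.5, 0], [-0.8, -4.5, 0], [-0.8, -4.5, 0]], spin=[0, 0, 0, 0, 0])

```text
time_s: 11.85
eef_pos: [0.5875, 0.1007, 0.3841]
orientation: [-0.387, -3.117, -0.001]
contact_force: [0.6, -0.2, -0.1]
width: 0.36
finger_force: 0.0
```

>>> send_rows(linear=[[-0.5, -4.0, -2.0], [0, 0, -4.0], [0, 0, -4.0], [0, 0, -1.0], [0, 0, 0]], spin=[0, 0, 0, 0, 0], fingers=1)

```text
time_s: 12.48
eef_pos: [0.583, 0.0619, 0.2745]
orientation: [-0.388, -3.117, -0.0]
contact_force: [-0.5, -0.8, 0.4]
width: 0.998
finger_force: 0.0
```

```bash
python3 - <<'E'
from h import *
o=arm.get_obs(); print(o["time_s"],o["eef_pos"],o["orientation"],o["contact_force"],o["q"])
im=arm.snapshot("wrist"); cv2.imwrite("pics/w6.png",im); arm.snapshot("top"); arm.snapshot("side")
z={"fastener_grip":.105,"press_spot":.090,"door_hinge":.118}
R=lambda y:np.array([[np.cos(y),-np.sin(y)],[np.sin(y),np.cos(y)]])
for l in z:
  for c in("wrist","top","side"):
    r=arm.pinpoint(c,l)
    if r: print(l,c,r[0],onz(c,r[0]["location"],z[l]))
for y in(-.25,): print(np.array([.587,.0555])+R(y)@[.005,0],np.array([.587,.0555])+R(y)@[-.068,0])
for l in("fastener",):
  m=arm.trace("wrist",l)
  if m: r=m[0]["region"].astype(np.uint8);print(m[0]["confidence"],m[0]["rect"],cv2.minAreaRect(cv2.findNonZero(r)))
E
```

```text
12.475 [0.5830191  0.06189603 0.2744935 ] [-3.87794772e-01 -3.11703510e+00 -9.48494776e-05] [-0.47315825 -0.77399251  0.37740493] [1.05671953e-01 4.06445322e-01 3.82896516e-01 1.54774710e+00
 1.78700709e-04 3.53222769e-01]
fastener_grip wrist {'location': [451.9, 189.8], 'confidence': 0.72} [0.60136902 0.16766521 0.105     ]
press_spot wrist {'location': [311.0, 119.1], 'confidence': 0.9} [0.52118246 0.07190481 0.09      ]
press_spot side {'location': [310.2, 266.3], 'confidence': 0.71} [0.52693717 0.05738066 0.09      ]
door_hinge wrist {'location': [446.7, 186.8], 'confidence': 0.6} [0.59244618 0.16003119 0.118     ]
door_hinge side {'location': [265.5, 277.8], 'confidence': 0.78} [0.59687757 0.15431605 0.118     ]
[0.59184456 0.05426298] [0.52111396 0.07232347]
0.61 [289.4, 190.4, 332.6, 243.2] ((310.7215270996094, 215.98770141601562), (49.201908111572266, 39.494651794433594), 86.8201675415039)
```

View pics/w6.png

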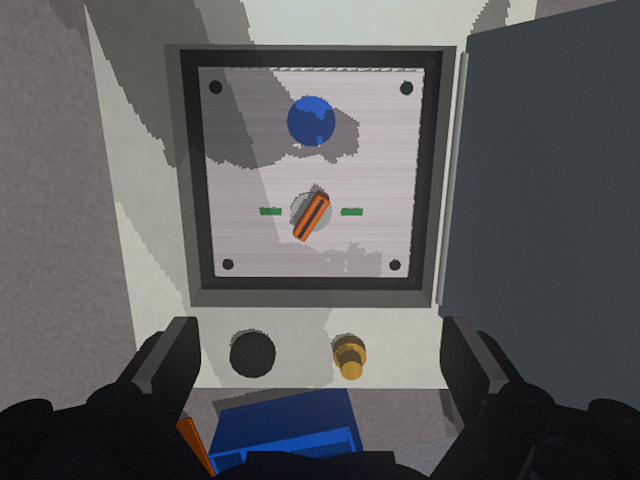

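The wrist view shows the slot running from about (299,238) to (325,196), the fastener axis at about (312,213), and the green marks at (270,211) and (352,212). The "fastener_grip" pinpoint at (452,190) is clearly wrong, since it lies on the door hinge. I'll use my own pixels.

```bash
cat >> h.py <<'E'
def wing(im):
    h=cv2.cvtColor(im,cv2.COLOR_BGR2HSV); m=cv2.inRange(h,(4,140,90),(20,255,255)); 
    m=cv2.morphologyEx(m,cv2.MORPH_CLOSE,np.ones((7,7)))
    n,l,s,_=cv2.connectedComponentsWithStats(m); return l,s
def world_angle(cam,p,q,z):
    v=onz(cam,q,z)-onz(cam,p,z); return np.arctan2(v[1],v[0])
E
python3 - <<'E'
from h import *
im=cv2.imread("pics/w6.png"); l,s=wing(im)
for i in range(1,len(s)):
    if s[i][4]>200: print(s[i],cv2.minAreaRect(cv2.findNonZero((l==i).astype(np.uint8))))
w=world_angle("wrist",(325,196),(299,238),.113); g=world_angle("wrist",(270,211.5),(352,212),.09)
print("wing",w,"marks",g,"centre slot",onz("wrist",(312,217),.113),"marks mid",onz("wrist",(311,211.8),.09))
# black slot fit
g0=cv2.cvtColor(im,cv2.COLOR_BGR2GRAY)[185:250,285:340]
ys,xs=np.where(g0<60); print(len(xs), xs.mean()+285, ys.mean()+185)
E
```

```text
[293 191  36  50 705] ((311.377685546875, 216.3862762451172), (15.329850196838379, 51.230525970458984), 31.607501983642578)
[334 343  32  37 606] ((349.5, 361.0), (36.0, 31.0), 90.0)
[178 418  37  58 377] ((198.20001220703125, 447.40008544921875), (63.50433349609375, 13.416407585144043), 63.43495178222656)
wing -0.7897064298641545 marks 1.3168382622979773 centre slot [0.5914216  0.05448479 0.113     ] marks mid [0.59301504 0.05277879 0.09      ]
119 310.3529411764706 218.71428571428572
```

>>> send_rows(linear=[[0.3, -0.3, -2.5], [0.3, -0.3, -3.0], [0.3, -0.2, -3.5], [0, 0, -3.5], [0, 0, 0]], spin=[-0.136, -0.136, -0.135, -0.135, 0], fingers=0.8)

```text
time_s: 13.75
eef_pos: [0.5895, 0.0534, 0.146]
orientation: [-1.204, -2.895, 0.005]
contact_force: [-0.7, 0.0, -0.1]
width: 0.8
finger_force: 0.0
```

```bash
python3 - <<'E'
from h import *
o=arm.get_obs(); print(o["time_s"],o["eef_pos"],o["orientation"],o["contact_force"])
v=o["orientation"]; print("tool y",2*np.arctan2(v[1],v[0])%np.pi-np.pi/2)
im=arm.snapshot("wrist"); s=arm.snapshot("side")[160:310,210:410]
cv2.imwrite("pics/w7.png",np.hstack([im[150:450,120:520],cv2.resize(s,(400,300))]))
l,s=wing(im)
for i in range(1,len(s)):
    if s[i][4]>200: print(s[i],cv2.minAreaRect(cv2.findNonZero((l==i).astype(np.uint8))))
print(proj("wrist",[.592,.0538,.113]))
E
```

```text
13.75 [0.58951385 0.0534301  0.14604584] [-1.20391437 -2.89466049  0.00534893] [-0.65748913  0.01428723 -0.13168564]
tool y 0.7825061806881544
[ 309  227   25   84 1842] ((320.75250244140625, 268.3921203613281), (23.334882736206055, 83.18306732177734), 1.3019527196884155)
[493 461  31  19 418] ((507.4770202636719, 473.2548522949219), (27.892620086669922, 18.426801681518555), 14.620874404907227)
[316.20646151 266.54151891]
```

View pics/w7.png

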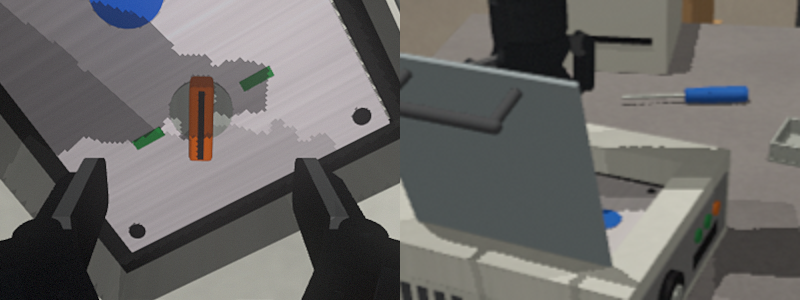

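The wing is upright in the picture and centred between the pads (column 320.7 against 320), and the door is clear. I'll go straight down and close.

>>> send_rows(linear=[[0.1, -0.1, -2.5], [0, 0, -2.4], [0, 0, 0]], spin=[0, 0, 0])

```text
time_s: 14.22
eef_pos: [0.5929, 0.0527, 0.1005]
orientation: [-1.207, -2.9, 0.001]
contact_force: [0.7, 0.2, -0.5]
width: 0.802
finger_force: 0.0
```

>>> send_rows(linear=[[0, 0, 0], [0, 0, 0], [0, 0, 0], [0, 0, 0], [0, 0, 0]], spin=[0, 0, 0, 0, 0], fingers=0, newtons=40)

```text
time_s: 14.85
eef_pos: [0.5931, 0.0527, 0.1003]
orientation: [1.208, 2.9, 0.0]
contact_force: [-1.2, -1.0, 0.1]
width: -0.002
finger_force: 0.0
```

It closed on nothing, just above the wing. I'll reopen and go 9 mm lower.

>>> send_rows(linear=[[0, 0, 0], [0, 0, 0], [0, 0, 0], [0, 0, -0.9], [0, 0, 0]], spin=[0, 0, 0, 0, 0], fingers=0.6)

```text
time_s: 15.48
eef_pos: [0.5921, 0.0526, 0.0899]
orientation: [-1.208, -2.898, 0.002]
contact_force: [-0.6, 0.4, -0.5]
width: 0.602
finger_force: 0.0
```

>>> send_rows(linear=[[0, 0, 0], [0, 0, 0], [0, 0, 0], [0, 0, 0], [0, 0, 0]], spin=[0, 0, 0, 0, 0], fingers=0)

```text
time_s: 16.1
eef_pos: [0.5919, 0.0513, 0.0915]
orientation: [-1.21, -2.898, 0.005]
contact_force: [-4.1, -4.3, 3.1]
width: 0.125
finger_force: 41.7
```

>>> send_rows(linear=[[0, 0, 0], [0, 0, 0], [0, 0, 0], [0, 0, 0], [0, 0, 0]], spin=[-0.13, -0.13, -0.13, -0.13, -0.13])

```text
time_s: 16.73
eef_pos: [0.5911, 0.0509, 0.0912]
orientation: [-2.077, -2.356, 0.008]
contact_force: [-5.1, -5.7, 3.2]
width: 0.126
finger_force: 41.7
```

>>> send_rows(linear=[[0, 0, 0], [0, 0, 0], [0, 0, 0], [0, 0, 0], [0, 0, 0]], spin=[-0.13, -0.13, -0.1, -0.024, 0])

```text
time_s: 17.35
eef_pos: [0.5906, 0.0509, 0.0911]
orientation: [-2.485, -1.922, 0.009]
contact_force: [-5.5, -4.0, 4.2]
width: 0.123
finger_force: 41.7
```

```bash
python3 - <<'E'
from h import *
o=arm.get_obs(); v=o["orientation"]; print(o["time_s"],o["eef_pos"],v,o["contact_force"],o["torque"],o["width"])
print("tool y",2*np.arctan2(v[1],v[0])-np.pi/2)
E
```

```text
17.35 [0.59060499 0.05090844 0.09106591] [-2.4849057  -1.92159494  0.00891135] [-5.48623575 -3.97675335  4.19811061] [-0.97133579  1.26299013  0.04878505] 0.12307311584795133
tool y -6.537478669986493
```

>>> send_rows(linear=[[0, 0, 0], [0, 0, 0], [0, 0, 0], [0, 0, 1.5], [0, 0, 2.5]], spin=[0, 0, 0, 0, 0], fingers=0.5)

```text
time_s: 17.98
eef_pos: [0.5926, 0.0528, 0.1316]
orientation: [-2.483, -1.923, 0.002]
contact_force: [0.7, 0.8, -0.0]
width: 0.499
finger_force: 0.0
```

>>> send_rows(linear=[[0, 0, 5], [0, 0, 3], [0, 0, 0], [0, 0, 0]], spin=[0, 0, 0, 0])

```text
time_s: 18.48
eef_pos: [0.5929, 0.0527, 0.211]
orientation: [-2.484, -1.923, 0.0]
contact_force: [0.3, 0.5, -0.5]
width: 0.499
finger_force: 0.0
```

```bash
python3 - <<'E'
from h import *
o=arm.get_obs(); print(o["time_s"],o["eef_pos"],o["orientation"],o["contact_force"])
im=arm.snapshot("wrist"); cv2.imwrite("pics/w8.png",im)
l,s=wing(im)
for i in range(1,len(s)):
    if s[i][4]>200: print(s[i],cv2.minAreaRect(cv2.findNonZero((l==i).astype(np.uint8))))
m=cv2.inRange(cv2.cvtColor(im,cv2.COLOR_BGR2HSV),(45,90,40),(85,255,255)); n,_,st,ce=cv2.connectedComponentsWithStats(m)
g=[ce[i] for i in range(1,n) if st[i][4]>60]; print("green",g)
if len(g)==2: print("marks",world_angle("wrist",g[0],g[1],.09))
p=arm.pinpoint("wrist","press_spot"); print(p[:1],p and onz("wrist",p[0]["location"],.09))
E
```

```text
18.475 [0.59286377 0.05271785 0.21104101] [-2.48380159e+00 -1.92338696e+00  3.30267764e-04] [ 0.28620052  0.53554832 -0.48858183]
[ 493  163   56   47 1641] ((520.5, 186.0), (46.0, 55.0), 90.0)
[ 308  197   19   64 1142] ((316.9999694824219, 228.5), (62.99999237060547, 17.999996185302734), 90.0)
[609 338  31 117 656] ((627.330322265625, 395.9496765136719), (114.63815307617188, 30.308027267456055), 86.53176879882812)
green [array([317.35813953, 173.48372093])]
[] []
```

View pics/w8.png

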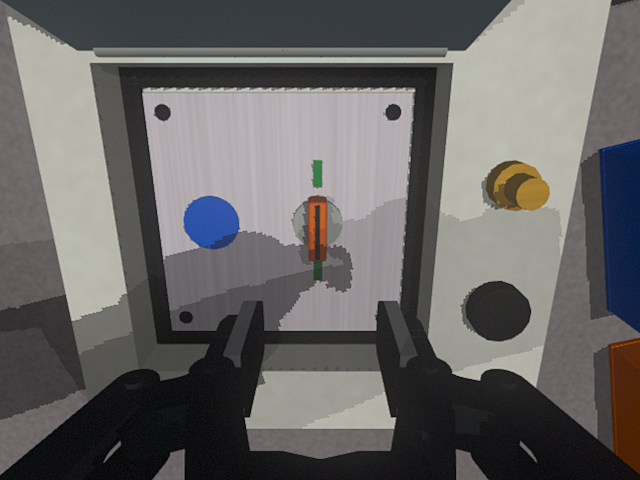

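The slot runs from (318,205) to (317,258), in line with the green marks at (317,173) and (317,270). Next I'll close the fingers, go over the blue disc and press.

>>> send_rows(linear=[[-2.4, 0.6, 0], [-2.4, 0.7, 0], [-2.4, 0.6, 0], [0, 0, -2.0], [0, 0, -2.0]], spin=[0, 0, 0, 0, 0], fingers=0)

```text
time_s: 19.2
eef_pos: [0.5202, 0.0718, 0.1699]
orientation: [-2.483, -1.923, 0.002]
contact_force: [-0.5, -0.2, 0.1]
width: 0.003
finger_force: 0.0
```

>>> send_rows(linear=[[0, 0, -3.0], [0, 0, -2.5], [0, 0, -2.0], [0, 0, -0.8], [0, 0, 0]], spin=[0, 0, 0, 0, 0])

```text
time_s: 19.82
eef_pos: [0.5203, 0.0716, 0.0873]
orientation: [-2.483, -1.923, 0.003]
contact_force: [-0.1, 0.0, -0.0]
width: 0.003
finger_force: 0.0
```

>>> send_rows(linear=[[0, 0, -0.5], [0, 0, -0.4], [0, 0, -0.2], [0, 0, 0]], spin=[0, 0, 0, 0])

```text
time_s: 20.32
eef_pos: [0.5211, 0.0717, 0.0772]
orientation: [-2.484, -1.923, 0.0]
contact_force: [1.0, -0.2, -0.1]
width: 0.003
finger_force: 0.0
```

>>> send_rows(linear=[[0, 0, -0.2], [0, 0, -0.2], [0, 0, 0]], spin=[0, 0, 0])

```text
time_s: 20.7
eef_pos: [0.5213, 0.0717, 0.074]
orientation: [2.484, 1.923, 0.001]
contact_force: [-1.6, -0.5, 6.3]
width: 0.0
finger_force: 3.3
```

>>> send_rows(linear=[[0, 0, -0.2], [0, 0, -0.2], [0, 0, 0]], spin=[0, 0, 0])

```text
time_s: 21.08
eef_pos: [0.5214, 0.0717, 0.0708]
orientation: [2.483, 1.923, 0.002]
contact_force: [-3.5, 0.2, 10.7]
width: -0.001
finger_force: 5.3
```

>>> send_rows(linear=[[0, 0, -0.2], [0, 0, -0.1], [0, 0, 0]], spin=[0, 0, 0])

```text
time_s: 21.45
eef_pos: [0.5215, 0.0717, 0.0707]
orientation: [2.483, 1.922, 0.004]
contact_force: [-10.1, -2.3, 27.8]
width: 0.0
finger_force: 13.9
```

>>> send_rows(linear=[[0, 0, -0.1], [0, 0, 0], [0, 0, 0]], spin=[0, 0, 0])

```text
time_s: 21.82
eef_pos: [0.5216, 0.0717, 0.0706]
orientation: [2.482, 1.922, 0.005]
contact_force: [-12.1, -2.4, 33.9]
width: 0.002
finger_force: 16.8
```

The panel has bottomed: the height stays at 0.0707 while the force rises. I'll ease off slightly and check the scene once more.

>>> send_rows(linear=[[0, 0, 0.15], [0, 0, 0], [0, 0, 0]], spin=[0, 0, 0])

```text
time_s: 22.2
eef_pos: [0.5215, 0.0717, 0.0707]
orientation: [2.483, 1.922, 0.004]
contact_force: [-8.2, -1.5, 24.2]
width: -0.0
finger_force: 12.4
```

```bash
python3 - <<'E'
from h import *
o=arm.get_obs(); print(o["time_s"],o["eef_pos"],o["contact_force"])
a=arm.snapshot("wrist"); b=arm.snapshot("side")[130:370,180:420]
cv2.imwrite("pics/f9.png",np.hstack([cv2.resize(a,(480,360)),cv2.resize(b,(300,360))]))
E
```

```text
22.2 [0.5214899  0.07172046 0.07068164] [-8.15602443 -1.54494977 24.20146211]
```

View pics/f9.png

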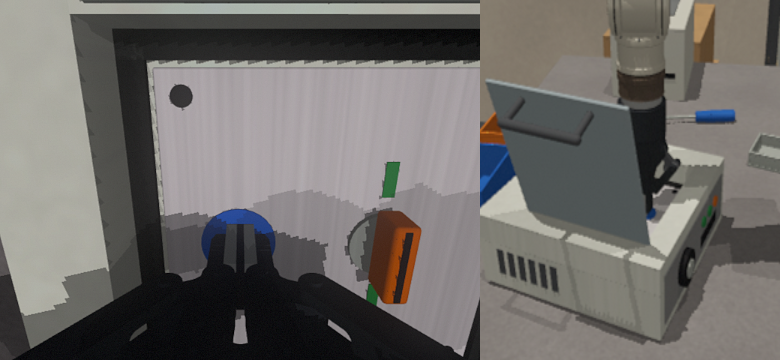

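The fingertips are on the blue disc and the slot is parallel to the marks. The door is leaning open and the panel is held down with 24 N.

```bash
python3 -c "
from workcell import arm
print(arm.sign_off())"
```

```text
the job is handed in; nothing more can be done
None
```

The job is handed in at about 22 s, within the 64 s limit: the door stands open past upright, the slot is in line with the green marks, and the panel is held down flush with about 24 N; nothing else on the unit or bench was touched.

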